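# Pin the sliding stop of the panel jig

### The job

The sliding stop of the panel jig has been left unlocked. Push the slide along until the hole in its upright tongue lines up with the holes in the bracket's two cheeks, then push the waiting headed pin fully home, so that it passes through both cheeks and the tongue and its head rests against the guide block. Leave the other things on the table where they are.

Things in the scene. Friction and masses are not known exactly. Their poses are not given: they have to be found in the camera images.
- jig: Panel jig, fixed. Origin: underside, below the tongue's place in the bracket; x = way the pin is pushed (roughly away from the robot), y = slide direction (roughly to the robot's left), z up. Aluminium base plate 10 mm thick, x -115 to +65, y +-120. On it two upright grey cheeks 10 mm thick, y +-25, top z 76: near cheek x -17 to -7, far cheek x 7 to 17. Their holes run along x at y 0, z 52.
- guide_mouth (a point): Centre of the pin hole's mouth on the guide block, at jig x -62, y 0, z 52. The grey guide block (x -62 to -17, y +-16, top z 70 mm) stands against the near cheek on the robot's side. Holes: 12.6 mm in guide block and near cheek, 17 mm in tongue and far cheek. The pin lies in it from the start.
- slide (a joint): Position of the slide along jig y, m: 0 = holes in line, positive = tongue too far to +y. Starts 0.020 to 0.045; travels -0.05 to +0.05 with no stop at 0. It resists with about 5 N of friction, stays where it is left, and may be pushed either way.
- tongue_hole (a point): Centre of the 17 mm hole (along jig x, z 52) in the slide's upright steel tongue, which stands between the cheeks: 10 mm thick in x and, like the cheeks, 50 mm wide in y with its top at z 76, so its side edges are flush with theirs when the holes are in line. The slide's bar below it is 10 mm thick, top z 30, and ends 60 mm to the +y side of this point.
- stop_plate (a point): Centre of the slide's stop, an upright plate at the bar's -y end: 80 mm wide in x, 10 mm thick in y, z 12 to 70, with a 3 mm rubber pad on its outer (-y) side. It lies 105 mm to the -y side of the tongue's hole, at z 41.
- pin: Loose steel pin along jig x, started in the guide block, tip short of the tongue, head towards the robot. Origin: on its axis at the shoulder under the head; x from head to tip. Shank 11 mm diameter, 90 mm long, last 10 mm tapered to 5 mm; round head 24 mm diameter, 8 mm thick. Shoulder starts 35 to 41 mm short of the guide block; slides easily; home = shoulder on the block, tip 11 mm out of the far cheek.
- tape_measure: Bystander: tape measure, 80 x 62 x 37 mm, beyond the jig; origin at its underside centre.
- solder_spool: Bystander: small wire spool, 54 mm diameter, 32 mm high, on the -y side of the jig; origin at its underside centre.
- junction_box: Bystander: black junction box, 100 x 64 x 25 mm, on the +y side of the jig; origin at its underside centre.

How it is judged:
On the way:
1. the tongue's hole is lined up with the bracket's holes (within 4 mm) (value of joint slide between -0.004 and 0.004 m), for 0.2 s.
At the end, for the whole second after the job is handed in: The tongue's hole is within 4 mm of the bracket's holes; the pin lies in the holes (axis within 5 mm and 0.12 rad of theirs), pushed home to within 4 mm of its head touching the guide block; pin and slide are at rest (all of step 1 and x of pin in the frame of jig between -0.066 and -0.058 m and y of pin in the frame of jig between -0.005 and 0.005 m and z of pin in the frame of jig between 0.047 and 0.057 m and angle between the x axis of pin and the x axis of jig, either way round below 0.12 rad and linear speed of pin below 0.01 m/s and velocity of joint slide between -0.01 and 0.01 m/s).
It fails at once if a bystander (tape measure, wire spool, junction box) is moved more than 30 mm (distance of any of tape_measure, solder_spool, junction_box from where it was at the start of the episode above 0.03 m).
It also fails if it takes over 53 s, if anything falls off the work surface, if the arm or the gripper's body presses on something with over 40 N, if the wrist force passes 120 N, or if a joint passes its speed limit or range.

### The arm

A 6-joint arm with a two-finger parallel gripper is mounted at the origin on a cart in front of the work surface, level with it; the furniture and walls round the work are solid. World frame = base frame: x ahead of the robot, y to its left, z up, the work surface at z = 0. Lengths are in m, angles in rad, forces in N, time in s.
With the tool pointing down it reaches from about 0.35 to 0.775 m from the base axis. Payload 7.3 kg.
Tool frame: the origin (TCP) lies at the very end of the fingers, on their centre line; the grasp point (between the pads) lies 19 mm behind it; z points along the fingers, y is the line along which they close (so a half turn about z gives the same grasp; the last joint's range is limited). The gripper opens to 92 mm and grips with 3 to 60 N. Pads are 19 mm wide; open, the fingers measure 130 mm over their backs; the gripper's body (75 mm by 190 mm) begins 47 mm behind the grasp point.
Start: joints at [-1.29, 0.342, 1.524, -0, 1.275, -0.146], TCP at [0.217, -0.478, 0.188] pointing down, gripper open.
Joint ranges: [-2.53, 2.53], [-0.77, 2.02], [0.04, 2.7], [-1, 4.14], [0.28, 2.66], [-3.11, 3.11]. Speed limits (rad/s): [2.57, 2.57, 3.14, 3.14, 3.14, 3.14].

### API

Orientations are given as [roll, pitch, yaw] about the fixed x, y, z axes, in that order (R = Rz(yaw) Ry(pitch) Rx(roll)).
In Python, from cell import observe, read_camera, get_calibration, hand_in, search_frame gives the robot as it stands.
- The arm moves only by the tool step_arm, never from a script. Its argument "commands" is a list of rows, each an object with "translation": the shift along the tool's x, y, z in mm, a list of three; "roll": the turn about the tool's z in rad. In form: [{"translation": [x, y, z], "roll": roll}, ...]. A call has 1 to 20 rows; each row shifts and turns the commanded pose from where the row before left it, along the tool's axes as they then stand; what a row does not reach is not made up. A row lasts 1/12 s, in which the tool goes at most 41.7 mm and 7.16 degrees, less where a joint would pass 70% of its speed; a pose out of reach is approached as far as the arm can. A call is refused whole if a number of a shift passes 41.7 or a number of a turn 0.125, either way. A call with a gripper value outside its range is refused whole. "fingers" is the opening, from 0 (shut) to 1 (fully open), set as the call begins (left out, the last holds). The fingers move at their own pace and stop on an object; "grip_force" is the grip in N (left out, the last holds). Time passes only in rows, so rows that do not move let the fingers close. It gives the time, the measured TCP pose, the force, the opening and the grip force at its end, in the units of the state.
- observe(): the state, without advancing time (a new reading comes with each control period).
- read_camera(name): name is "scene" or "top"; returns the picture (420x560x3 uint8, red, green, blue); there is no depth.
- get_calibration(name): a dict with "camera_matrix" (3x3 intrinsics, pixels), "world_from_camera" (4x4, takes a point from camera to world coordinates). Camera axes: x right, y up, looking along -z (the intrinsics and any distortion apply to the point x, -y, -z); pixel columns grow to the right and rows downward; lengths in m; the calibration is good to about 2 mm. A picture is of the moment at which its call begins. get_calibration takes no time and is no camera call.
- hand_in(): hands the job in; it is judged then, once.
Trained networks look in the newest picture that a camera, given by its name, has taken for a name from the list of things; names that differ only in an ending like _2 or _b are one class to them, and where a whole thing is asked for, a point or a joint stands for the part that bears it (a point fixed in the world has none). Each returns a list of dicts, best first, with "confidence" (0 to 1); they miss things now and then, are a little off and sometimes report something else, mostly with a low value. They report only what shows in the picture. A call takes as long as a camera call.
- search_frame(camera, name): "at" ([x, y, z] in m, in world coordinates, good to about 4 mm: the middle of the surface that is visible of it).
The state is a dict: "time": time; "qpos": joint angles; "qvel": joint speeds; "joint_efforts": joint torques, N m; "tool_pos": TCP position; "tool_rot": TCP orientation; "contact_force": force on the tool from outside, world axes, zero at the start; "torque": the same for the moment, N m; "opening": finger opening in m; "grip_force": force on a finger pad.
Only numpy, scipy, OpenCV 4.12 (cv2) and the standard library are available. Lean on these libraries where they do the work, as an engineer would, in place of code of your own. Each camera call takes 0.05 s, during which the arm holds its last target. There are 200 camera calls.

## Working session

There is one attempt and no reset: what is moved stays moved. The work goes in short steps, Python scripts to look and compute and a tool call to move; the robot and the scene stay as the last step left them, time stands still between calls to the robot, and variables do not carry over. Pictures are saved under pics/ and viewed, at most 10 in all, crops included, and the job is handed in when it is done.

Besides the shell and the picture viewer there is one more tool, called after "Request:" by a JSON object that holds its "op" and its "data", one argument or row to a line. step_arm: Moves the arm, as the interface text tells. Its arguments: {"type":"object","properties":{"commands":{"type":"array"},"fingers":{"type":"number"},"grip_force":{"type":"number"}},"required":["commands"]}

```bash
mkdir -p pics
python3 - <<'E'
from cell import *
import cv2
s=observe();print(s['time'],s['tool_pos'],s['tool_rot'],s['opening'])
for c in('scene','top'):
    cv2.imwrite(f'pics/{c}0.png',read_camera(c)[:,:,::-1])
    for n in ('jig','guide_mouth','tongue_hole','stop_plate','pin','slide'):
        print(c,n,[([round(v,4) for v in d['at']],round(d['confidence'],2)) for d in search_frame(c,n)][:2])
for n in ('tape_measure','solder_spool','junction_box'): print(n,[([round(v,4) for v in d['at']],round(d['confidence'],2)) for d in search_frame('top',n)][:2])
print(observe()['time'])
E
```

```text
0.0 [ 0.21724217 -0.47743596  0.18744227] [-3.14008243e+00 -2.51248726e-04  4.26780573e-01] 0.09129231776282838
scene jig [([0.5255, -0.1488, 0.0058], 0.72)]
scene guide_mouth [([0.526, -0.1502, 0.0098], 0.72), ([0.5632, -0.1588, 0.0484], 0.37)]
scene tongue_hole [([0.5624, -0.1658, 0.0514], 0.86)]
scene stop_plate [([0.5616, -0.1597, 0.0485], 0.72)]
scene pin []
scene slide [([0.5625, -0.1586, 0.0515], 0.67)]
top jig []
top guide_mouth [([0.5359, -0.1663, 0.0086], 0.87)]
top tongue_hole [([0.5658, -0.2372, 0.0547], 0.91)]
top stop_plate [([0.5646, -0.2333, 0.0529], 0.97)]
top pin [([0.4727, -0.1728, 0.0579], 0.6)]
top slide []
tape_measure [([0.7246, -0.2011, 0.037], 0.79), ([0.5413, -0.1687, 0.0102], 0.29)]
solder_spool [([0.52, 0.0211, 0.0221], 0.72)]
junction_box [([0.5212, 0.02, 0.0238], 0.72)]
0.85
```

View pics/top0.png

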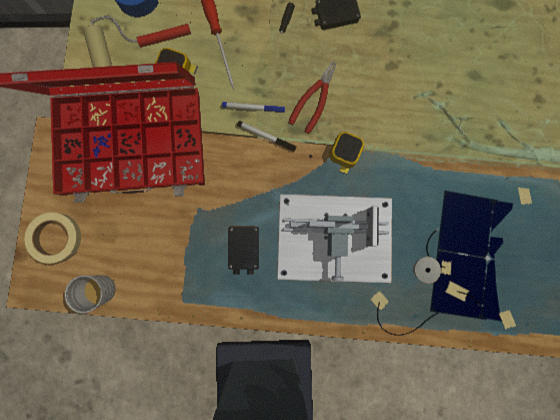

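View pics/scene0.png

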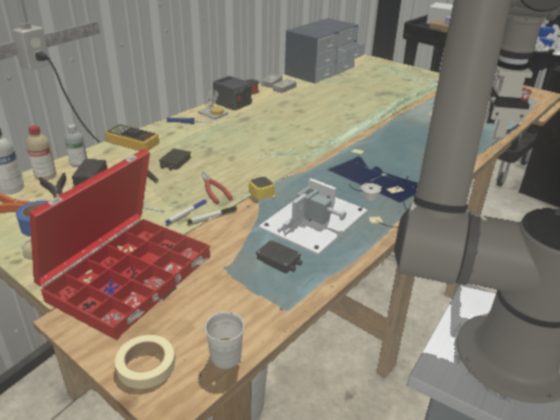

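The top view shows the white base plate at columns 278-392, rows 196-283. The pin head is near (338,278), the stop plate near (375,225), the spool at (428,270) and the box at (243,250). I'll enlarge it.

Run:
```python
from cell import *
import cv2,numpy as np
im=cv2.imread('pics/top0.png')
cv2.imwrite('pics/topc.png',cv2.resize(im[185:295,265:405],None,fx=5.4,fy=5.4,interpolation=cv2.INTER_CUBIC))
k=get_calibration('top');print(k)
```

```text
{'camera_matrix': array([[427.54390647,   0.        , 282.44013246],
       [  0.        , 427.54390647, 206.12819067],
       [  0.        ,   0.        ,   1.        ]]), 'world_from_camera': array([[-0.02827351,  0.99426951, -0.10309581,  0.51721137],
       [-0.99923205, -0.02531335,  0.02990903, -0.0379069 ],
       [ 0.02712793,  0.10386227,  0.99422166,  0.90608949],
       [ 0.        ,  0.        ,  0.        ,  1.        ]])}
```

View pics/topc.png

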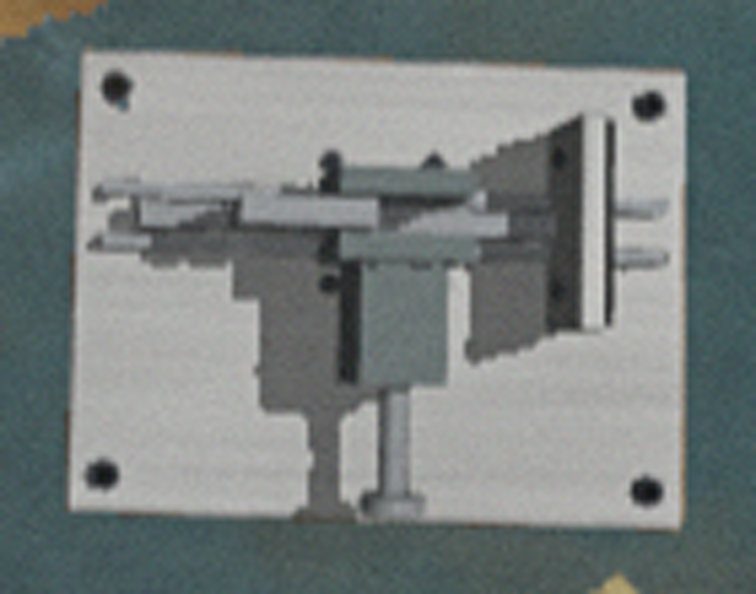

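```bash
cat > h.py <<'E'
from cell import *
import numpy as np
k=get_calibration('top');K=k['camera_matrix'];T=k['world_from_camera']
def back(u,v,z):
    d=np.array([(u-K[0,2])/K[0,0],-(v-K[1,2])/K[1,1],-1.]);d=T[:3,:3]@d
    return T[:3,3]+d*(z-T[2,3])/d[2]
def crop(u,v,z): return back(u/5.4+265-.4,v/5.4+185-.4,z)
E
python3 - <<'E'
from h import *
C=[(83,52),(685,72),(682,527),(70,510)]
J=np.array([(65,120),(65,-120),(-115,-120),(-115,120)])/1000.
W=np.array([crop(*c,.01)[:2] for c in C]);print(W.round(4))
a=W-W.mean(0);b=J-J.mean(0)
yaw=np.arctan2((b[:,0]*a[:,1]-b[:,1]*a[:,0]).sum(),(a*b).sum())
R=np.array([[np.cos(yaw),-np.sin(yaw)],[np.sin(yaw),np.cos(yaw)]])
o=W.mean(0)-R@J.mean(0);print('yaw',yaw,'o',o,'res',(W-o-J@R.T).round(4).tolist())
def j(n,u,v,z): print(n,(R.T@(crop(u,v,z)[:2]-o)).round(4))
j('cheek near TL',342,235,.076);j('cheek near BR',480,260,.076)
j('far TL',342,168,.076)
j('tongue TL',241,192,.076);j('tongue BR',380,227,.076)
j('guide BL',358,384,.07);j('guide BR',446,384,.07)
j('head',392,507,.055);j('stop L',582,220,.07);j('stop R',613,220,.07)
for n,p in dict(headback=(-.107,0),pad=(0,-.113),mouth=(-.062,0)).items(): print(n,o+R@np.array(p))
E
```

```text
[[ 0.6355 -0.0604]
 [ 0.6217 -0.2973]
 [ 0.4451 -0.2864]
 [ 0.4587 -0.0505]]
yaw -0.05813679390299492 o [ 0.56521244 -0.17506488] res [[-0.0015, -0.0013], [-0.0014, 0.0014], [0.0016, 0.0018], [0.0013, -0.0019]]
cheek near TL [-0.0087  0.0243]
cheek near BR [-0.0161 -0.0258]
far TL [0.0156 0.0248]
tongue TL [0.0057 0.0612]
tongue BR [-0.0053  0.0106]
guide BL [-0.0619  0.0167]
guide BR [-0.061  -0.0152]
head [-0.1063  0.0013]
stop L [-0.0001 -0.0641]
stop R [ 0.0003 -0.0755]
headback [ 0.45839321 -0.16884774]
pad [ 0.55864668 -0.28787397]
mouth [ 0.50331718 -0.17146242]
```

Measured against the given sizes, the fit has about 2 mm residual and puts the slide at about +36 mm. I'll shut the fingers and turn the tool so that tool y lies along jig x. That makes the push face about 38 mm wide, so it stops on the cheek edges and aligns the tongue flush.

Request:
{"op": "step_arm", "data": {
  "commands": [
    {"translation":[0,0,0],"roll":-0.12},
    {"translation":[0,0,0],"roll":-0.12},
    {"translation":[0,0,0],"roll":-0.12},
    {"translation":[0,0,0],"roll":-0.12},
    {"translation":[0,0,0],"roll":-0.12},
    {"translation":[0,0,0],"roll":-0.12},
    {"translation":[0,0,0],"roll":-0.12},
    {"translation":[0,0,0],"roll":-0.12},
    {"translation":[0,0,0],"roll":-0.12},
    {"translation":[0,0,0],"roll":-0.006},
    {"translation":[0,0,0],"roll":0}
  ],
  "fingers": 0,
  "grip_force": 20
}}

```text
time: 1.77
tool_pos: [0.2174, -0.4779, 0.1882]
tool_rot: [3.141, 0.0, 1.51]
contact_force: [0.8, 0.4, -0.5]
opening: 0.0232
grip_force: 0.0
```

Request:
{"op": "step_arm", "data": {
  "commands": [
    {"translation":[25,20,0],"roll":0},
    {"translation":[25,20,0],"roll":0},
    {"translation":[25,20,0],"roll":0},
    {"translation":[25,20,0],"roll":0},
    {"translation":[25,20,0],"roll":0},
    {"translation":[25,20,0],"roll":0},
    {"translation":[25,20,0],"roll":0},
    {"translation":[25,20,0],"roll":0},
    {"translation":[25,20,0],"roll":0},
    {"translation":[25,20,0],"roll":0},
    {"translation":[25,20,0],"roll":0},
    {"translation":[25,20,0],"roll":0},
    {"translation":[25,20,0],"roll":0},
    {"translation":[25,20,0],"roll":0},
    {"translation":[25,20,0],"roll":0},
    {"translation":[25,20,0],"roll":0},
    {"translation":[7,10,0],"roll":0},
    {"translation":[0,0,0],"roll":0},
    {"translation":[0,0,0],"roll":0}
  ]
}}

```text
time: 3.35
tool_pos: [0.5703, -0.0904, 0.1877]
tool_rot: [-3.141, 0.0, 1.512]
contact_force: [0.3, 0.1, -0.1]
opening: 0.0006
grip_force: 0.0
```

Request:
{"op": "step_arm", "data": {
  "commands": [
    {"translation":[0,0,25],"roll":0},
    {"translation":[0,0,25],"roll":0},
    {"translation":[0,0,25],"roll":0},
    {"translation":[0,0,25],"roll":0},
    {"translation":[0,0,25],"roll":0},
    {"translation":[0,0,15],"roll":0},
    {"translation":[0,0,0],"roll":0},
    {"translation":[-4,0,0],"roll":0},
    {"translation":[-4,0,0],"roll":0},
    {"translation":[-4,0,0],"roll":0},
    {"translation":[-4,0,0],"roll":0},
    {"translation":[-4,0,0],"roll":0},
    {"translation":[-4,0,0],"roll":0},
    {"translation":[-4,0,0],"roll":0},
    {"translation":[-4,0,0],"roll":0},
    {"translation":[-4,0,0],"roll":0}
  ]
}}

```text
time: 4.68
tool_pos: [0.5683, -0.1271, 0.0481]
tool_rot: [3.142, 0.0, 1.513]
contact_force: [-0.8, 0.4, -0.5]
opening: 0.0005
grip_force: 0.0
```

Only 0.4 N, where the tongue should already be pushing back. I'll look.

Run:
```python
from h import *
import cv2
s=observe();print(s['tool_pos'],s['contact_force'])
im=read_camera('top')[:,:,::-1]; im2=read_camera('scene')[:,:,::-1]
a=cv2.resize(im[185:295,265:405],(500,393),interpolation=cv2.INTER_CUBIC)
b=cv2.resize(im2[160:270,240:320],(286,393),interpolation=cv2.INTER_CUBIC)
cv2.imwrite('pics/c1.png',np.hstack([a,b]))
```

```text
[ 0.56828581 -0.12707437  0.04812493] [-0.77917301  0.3927694  -0.45068123]
```

View pics/c1.png

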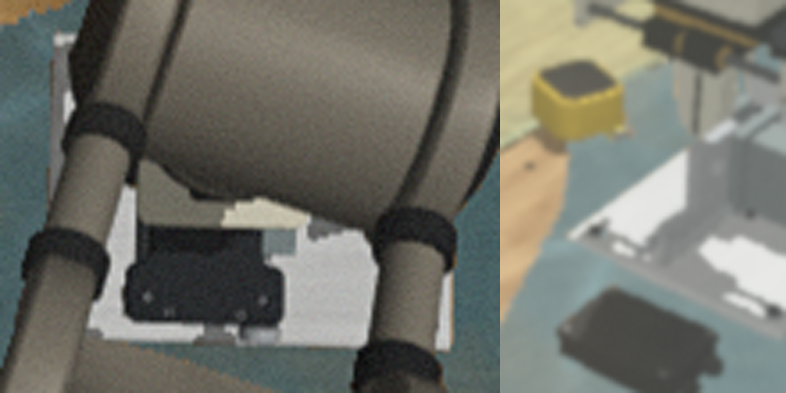

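Request:
{"op": "step_arm", "data": {
  "commands": [
    {"translation":[-3,0,0],"roll":0},
    {"translation":[-3,0,0],"roll":0},
    {"translation":[-3,0,0],"roll":0}
  ]
}}

```text
time: 5.03
tool_pos: [0.5678, -0.1358, 0.0481]
tool_rot: [3.142, 0.0, 1.513]
contact_force: [0.6, 0.6, 0.5]
opening: 0.0005
grip_force: 0.0
```

Request:
{"op": "step_arm", "data": {
  "commands": [
    {"translation":[-2,0,0],"roll":0},
    {"translation":[-2,0,0],"roll":0}
  ]
}}

```text
time: 5.2
tool_pos: [0.5675, -0.1399, 0.0481]
tool_rot: [-3.142, 0.0, 1.513]
contact_force: [0.2, -0.1, 0.2]
opening: 0.0004
grip_force: 0.0
```

Run:
```python
from h import *
import cv2
s=observe();print(s['tool_pos'],s['contact_force'],s['torque'])
im2=read_camera('scene')[:,:,::-1]
cv2.imwrite('pics/c2.png',cv2.resize(im2[120:270,230:420],None,fx=4,fy=4,interpolation=cv2.INTER_CUBIC))
```

```text
[ 0.56751362 -0.13990116  0.04807961] [ 0.22686346 -0.09288756  0.20856305] [ 0.0013128  -0.10964834  0.01196323]
```

View pics/c2.png

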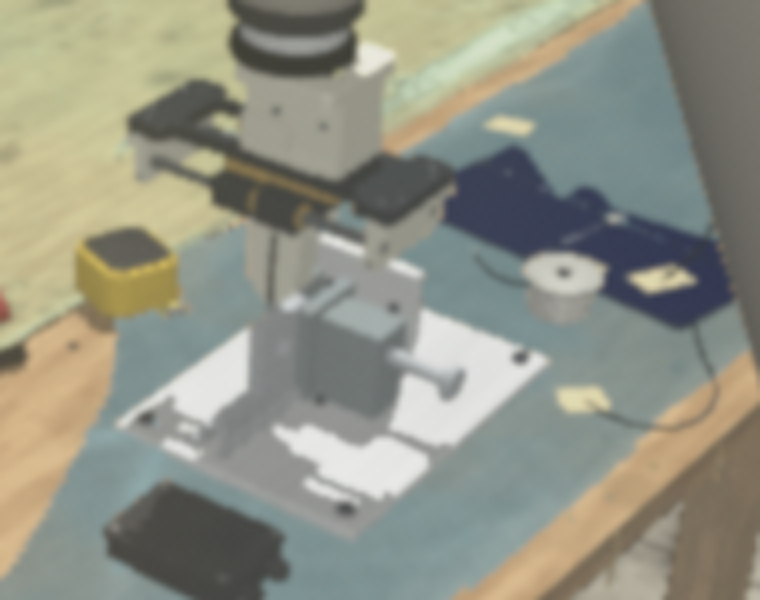

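Run:
```python
from cell import *
import numpy as np
k=get_calibration('scene');K=k['camera_matrix'];T=np.linalg.inv(k['world_from_camera'])
def P(w):
    p=T[:3,:3]@w+T[:3,3];q=K@np.array([p[0],-p[1],-p[2]]);q=q[:2]/q[2];return ((q-[230,120])*4).round()
y=-.0581;R=np.array([[np.cos(y),-np.sin(y),0],[np.sin(y),np.cos(y),0],[0,0,1]]);o=np.array([.5652,-.1751,0])
for n,p in dict(tcp=(0,.0355,.048),finger_near=(-.019,.045,.048),finger_far=(.019,.045,.048),cheekNtop=(-.017,.025,.076),cheekFtop=(.017,.025,.076),cheekNbot=(-.017,.025,.01),cheekFbot=(.017,.025,.01),tongue36=(-.005,.061,.076),barend36=(-.005,.096,.03),barend0=(-.005,.06,.03),stop36=(-.04,-.064,.07),stop0=(-.04,-.1,.07), stop36F=(.04,-.064,.07),stop0F=(.04,-.1,.07)).items(): print(n,P(o+R@np.array(p)))
print(k['world_from_camera'][:3,3])
```

```text
tcp [274. 348.]
finger_near [291. 365.]
finger_far [241. 344.]
cheekNtop [308. 312.]
cheekFtop [263. 295.]
cheekNbot [303. 400.]
cheekFbot [259. 382.]
tongue36 [259. 330.]
barend36 [223. 418.]
barend0 [257. 392.]
stop36 [414. 275.]
stop0 [443. 253.]
stop36F [311. 236.]
stop0F [341. 215.]
[0.01456308 0.82828071 0.76849605]
```

Run:
```python
import cv2,numpy as np
a=cv2.imread('pics/scene0.png')[165:255,255:350]
b=cv2.imread('pics/c2.png');b=cv2.resize(b,(190,150),interpolation=cv2.INTER_AREA)[45:135,25:120]
cv2.imwrite('pics/c3.png',cv2.resize(np.hstack([a,b]),(798,378),interpolation=cv2.INTER_CUBIC))
```

```text
(no output)
```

View pics/c3.png

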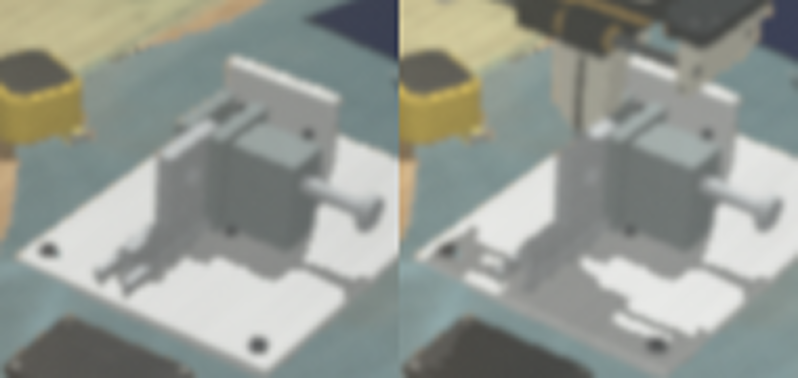

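Run:
```python
from cell import *
import cv2,numpy as np
a=cv2.imread('pics/scene0.png');b=read_camera('scene')[:,:,::-1]
print('cols',list(range(288,312,2)))
for r in range(176,226,2): print(r,a[r,288:312:2].mean(1).round().astype(int).tolist(),'|',b[r,288:312:2].mean(1).round().astype(int).tolist())
s=observe();print(s['qpos'],s['joint_efforts'])
```

```text
cols [288, 290, 292, 294, 296, 298, 300, 302, 304, 306, 308, 310]
176 [150, 143, 144, 144, 143, 141, 137, 133, 130, 129, 129, 130] | [158, 151, 155, 143, 117, 90, 77, 72, 91, 108, 111, 97]
178 [142, 141, 141, 141, 140, 135, 132, 131, 132, 131, 135, 166] | [149, 150, 156, 155, 150, 123, 128, 115, 120, 141, 146, 171]
180 [141, 141, 139, 137, 134, 132, 131, 132, 133, 133, 143, 176] | [149, 149, 156, 155, 149, 108, 149, 153, 151, 144, 153, 187]
182 [140, 137, 134, 132, 132, 132, 131, 130, 131, 131, 138, 146] | [148, 146, 157, 154, 149, 111, 150, 155, 151, 143, 147, 153]
184 [136, 133, 131, 132, 133, 132, 131, 130, 131, 131, 139, 146] | [145, 143, 155, 155, 145, 114, 152, 155, 148, 142, 146, 152]
186 [134, 133, 134, 135, 135, 133, 133, 132, 132, 139, 147, 146] | [141, 142, 151, 155, 140, 113, 152, 155, 151, 143, 150, 154]
188 [134, 134, 135, 135, 134, 134, 134, 135, 144, 154, 148, 129] | [141, 141, 147, 154, 139, 122, 154, 155, 148, 143, 145, 136]
190 [134, 133, 133, 134, 133, 133, 140, 151, 155, 137, 112, 109] | [141, 141, 145, 153, 134, 121, 155, 153, 145, 138, 119, 113]
192 [135, 135, 
[... 1658 characters left out ...]
 188, 136, 126, 122, 121, 123, 127, 124, 111, 107, 102] | [220, 177, 138, 133, 128, 128, 130, 133, 131, 116, 112, 107]
220 [201, 156, 124, 122, 122, 123, 125, 129, 135, 128, 115, 100] | [164, 133, 130, 128, 128, 130, 133, 136, 142, 135, 122, 105]
222 [182, 132, 121, 121, 124, 127, 126, 135, 138, 138, 137, 136] | [132, 130, 128, 128, 130, 134, 133, 142, 146, 146, 145, 144]
224 [136, 121, 121, 125, 126, 130, 133, 138, 138, 140, 139, 140] | [128, 127, 127, 132, 133, 137, 140, 146, 146, 147, 148, 148]
[-3.72857778e-01  5.88624160e-01  1.53576516e+00 -1.52953930e-04
  1.01712653e+00 -3.14427956e-01] [-1.25838658e-01 -5.17129219e+01 -2.08734280e+01  3.74857255e-02
  6.13176380e-02 -4.25069639e-02]
```

The fingers pass above the tongue, and the slide has not moved (tongue edge still at column 292). So the fingertips really are higher than the reported z of 0.048. I'll back off and measure the tip in free space.

Request:
{"op": "step_arm", "data": {
  "commands": [
    {"translation":[17,0,0],"roll":0},
    {"translation":[17,0,0],"roll":0},
    {"translation":[17,0,0],"roll":0},
    {"translation":[0,0,0],"roll":0}
  ]
}}

```text
time: 5.63
tool_pos: [0.5704, -0.086, 0.0481]
tool_rot: [-3.141, -0.001, 1.515]
contact_force: [-0.0, 1.2, -1.1]
opening: 0.0005
grip_force: 0.0
```

Run:
```python
from cell import *
import cv2,numpy as np
im2=read_camera('scene')[:,:,::-1].copy();s=observe();print(s['tool_pos'],s['contact_force'])
k=get_calibration('scene');K=k['camera_matrix'];T=np.linalg.inv(k['world_from_camera'])
def P(w):
    p=T[:3,:3]@w+T[:3,3];q=K@np.array([p[0],-p[1],-p[2]]);return q[:2]/q[2]
print(P(s['tool_pos']),P(s['tool_pos']+[0,0,.03]))
a=cv2.imread('pics/scene0.png')
c=np.hstack([x[140:250,250:345] for x in(a,im2)])
o=cv2.resize(c,None,fx=4.2,fy=4.2,interpolation=cv2.INTER_CUBIC)
u,v=(P(s['tool_pos'])-[250,140])*4.2;cv2.circle(o,(int(u+399),int(v)),3,(0,0,255),1)
cv2.imwrite('pics/c4.png',o)
```

```text
[ 0.57049204 -0.0874094   0.04815003] [-0.02069856  0.27139301  0.85015688]
[286.27387755 216.07696024] [286.67456793 205.77464367]
```

View pics/c4.png

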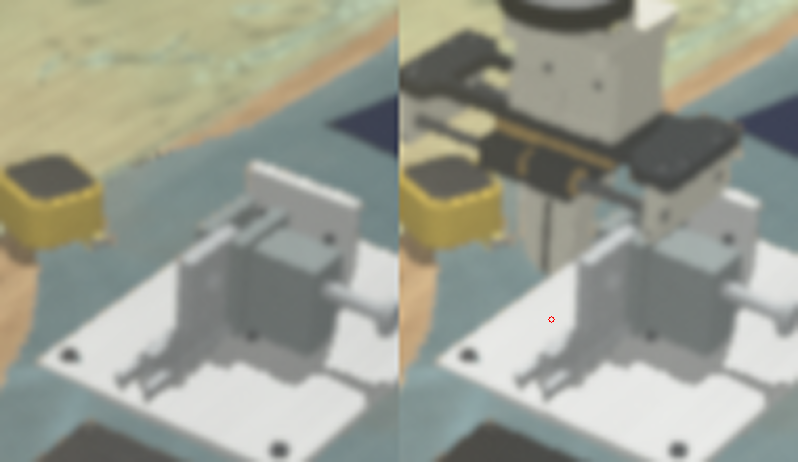

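Run:
```python
from cell import *
import cv2,numpy as np
s=observe();t=s['tool_pos'];print(s['time'],t)
Ps={}
for c in('scene','top'):
    k=get_calibration(c);K=k['camera_matrix'];T=np.linalg.inv(k['world_from_camera'])
    def P(w,K=K,T=T):
        p=T[:3,:3]@w+T[:3,3];q=K@np.array([p[0],-p[1],-p[2]]);return q[:2]/q[2]
    Ps[c]=P
im=read_camera('top')[:,:,::-1].copy();im2=read_camera('scene')[:,:,::-1].copy()
y=-.0581;X=np.array([np.cos(y),np.sin(y),0]);Y=np.array([-X[1],X[0],0]);Z=np.array([0,0,1.])
outs=[]
for c,img,(r0,r1,c0,c1),f in(('top',im,(150,330,250,380),3.05),('scene',im2,(100,260,230,350),3.4)):
    o=cv2.resize(img[r0:r1,c0:c1],None,fx=f,fy=f,interpolation=cv2.INTER_CUBIC)
    def L(a,b,col):
        p,q=[tuple(int(v) for v in (Ps[c](w)-[c0,r0]+.5)*f) for w in(a,b)];cv2.line(o,p,q,col,1)
    for zz,col in((.066,(0,0,255)),(.0,(0,255,0))):
        for hx,hy in(((.095,.0375),) if zz else ((.019,.0095),)):
            pts=[t+zz*Z+a*hx*X+b*hy*Y for a,b in((1,1),(1,-1),(-1,-1),(-1,1))]
            for i in range(4):L(pts[i],pts[(i+1)%4],col)
    L(t,t+.2*Z,(255,0,255))
    outs.append(o)
h=min(o.shape[0] for o in outs);v=np.hstack([o[:h] for o in outs]);print(v.shape);cv2.imwrite('pics/c5.png',v[:600,:800])
```

```text
5.6833 [ 0.57049204 -0.0874094   0.04815003]
(544, 804, 3)
```

View pics/c5.png

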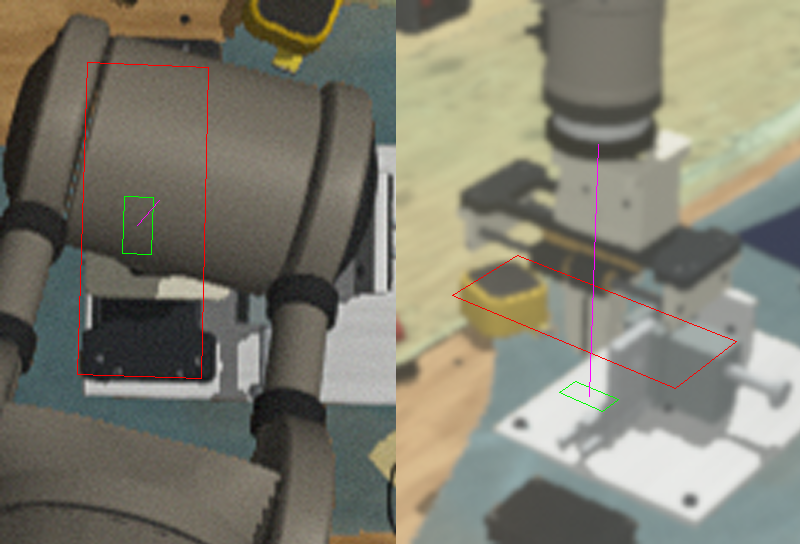

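Run:
```python
from cell import *
import cv2,numpy as np
a=cv2.imread('pics/scene0.png').astype(float);b=read_camera('scene')[:,:,::-1].astype(float)
g=np.median((b[225:250,270:340]/a[225:250,270:340]));print(g)
m=np.abs(b-a*1.05).max(2)
print('    c274')
for r in range(184,222): print(r,''.join('#' if x>22 else '+' if x>12 else '.' for x in m[r,274:314]))
```

```text
1.041860465116279
    c274
184 ......+#####################+.....++####
185 ......+++#####################+++....+##
186 ......+++++#########+++############+...+
187 ......+++++##++###+++++...#########+....
188 ......++##+##+#+++++++++....+######.#+..
189 ......++##+##+#####+++++......+###+###+.
190 ......+###+##+#####+++++........+++####+
191 ......+###+##+#####+++++..........####.#
192 ......+###+##+#####+++++..........###.##
193 .....+####+########+++............++.+##
194 .....+####+########+++.............+#++.
195 .....+####+#######++++............+##.++
196 .....+####+##+####++++............+#+++.
197 .....+####+##+####++++...............+..
198 .....+###++##+####+++...................
199 ......++#++#+#####+++...................
200 .......+##+#+#####......................
201 ........##+#+####+......................
202 ........+#+#+###+.......................
203 ........++##+##+........................
204 ..........+++++.........................
205 ........................................
206 ........................................
207 ........................................
208 ........................................
209 ........................................
210 ........................................
211 ........................................
212 ........................................
213 ........................................
214 ........................................
215 ........................................
216 ........................................
217 ........................................
218 ........................................
219 ........................................
220 ........................................
221 ........................................
```

The changed pixels put the fingertip at (287,204), but the reported TCP projects to row 216. The tip is therefore about 34 mm higher than reported, which fits passing over the tongue without contact. I'll go lower in careful steps.

Request:
{"op": "step_arm", "data": {
  "commands": [
    {"translation":[0,0,4],"roll":0},
    {"translation":[0,0,4],"roll":0},
    {"translation":[0,0,4],"roll":0},
    {"translation":[0,0,3],"roll":0},
    {"translation":[0,0,2],"roll":0},
    {"translation":[0,0,2],"roll":0}
  ]
}}

```text
time: 6.33
tool_pos: [0.5704, -0.0888, 0.0287]
tool_rot: [-3.141, -0.0, 1.513]
contact_force: [0.5, 0.5, 0.6]
opening: -0.0
grip_force: 0.0
```

Request:
{"op": "step_arm", "data": {
  "commands": [
    {"translation":[0,0,2],"roll":0},
    {"translation":[0,0,2],"roll":0},
    {"translation":[0,0,2],"roll":0}
  ]
}}

```text
time: 6.58
tool_pos: [0.5706, -0.0888, 0.023]
tool_rot: [3.141, 0.0, 1.513]
contact_force: [-0.4, 1.0, -0.4]
opening: 0.0003
grip_force: 0.0
```

Reported z is now below the bar's top with no contact, so the offset is real and the true tip height is about 0.057. Now I'll push.

Request:
{"op": "step_arm", "data": {
  "commands": [
    {"translation":[-3,0,0],"roll":0},
    {"translation":[-3,0,0],"roll":0},
    {"translation":[-3,0,0],"roll":0},
    {"translation":[-3,0,0],"roll":0},
    {"translation":[-3,0,0],"roll":0},
    {"translation":[-3,0,0],"roll":0},
    {"translation":[-3,0,0],"roll":0},
    {"translation":[-3,0,0],"roll":0}
  ]
}}

```text
time: 7.25
tool_pos: [0.5692, -0.112, 0.0233]
tool_rot: [3.141, -0.001, 1.513]
contact_force: [0.6, 5.1, 1.5]
opening: 0.0002
grip_force: 2.6
```

Run:
```python
from cell import *
import cv2,numpy as np
a=cv2.imread('pics/scene0.png').astype(float);b=read_camera('scene')[:,:,::-1].astype(float)
m=np.abs(b-a*1.05).max(2)
for r in range(186,226): print(r,''.join('#' if x>22 else '+' if x>12 else '.' for x in m[r,274:314]))
s=observe();print(s['tool_pos'],s['contact_force'])
```

```text
186 ....+###########################+..+####
187 ......+#########################+...####
188 .........+######################+....###
189 ..........+++####################+.....#
190 ..........+##++##################++..++.
191 ..........+####+#################++++..+
192 ..........+####++##+#########+.++.+#####
193 ..........+####+##++++..+###+.####.#####
194 ..........+####+##+####+.+##+.+###.+####
195 ..........+####+##+#####++##+...+...+#+.
196 ..........+####+##.#####.####...........
197 ..........+####+##+###++####+...........
198 ..........+####+##+#+.######+...........
199 ..........#####+##+++######+...........+
200 ..........#####+##.+######.............+
201 ..........#####.##+#####+.++............
202 ..........+########+###++++.............
203 ...........+##+####.+.+++++.............
204 ...........+++#####+###++...............
205 ............+######+###+................
206 .............######+###+................
207 ..............#####+#++.................
208 ..............+###.##+..................
209 ...............+#+###...................
210 .................+###...................
211 .................####...................
212 .................####...................
213 .................###+...................
214 .................###+...................
215 .................####...................
216 .................###+...................
217 .................##+....................
218 ................+##+....................
219 ..............++.##.....................
220 .............###+.......................
221 ............####+.......................
222 ...........+####........................
223 .........+++###+........................
224 .........##.##..........................
225 .........+#.............................
[ 0.56918863 -0.11256287  0.02325539] [0.62159875 4.58767814 0.69269743]
```

The force is 5 N, so the slide is moving. I'll continue towards the cheeks.

Request:
{"op": "step_arm", "data": {
  "commands": [
    {"translation":[-3,0,0],"roll":0},
    {"translation":[-3,0,0],"roll":0},
    {"translation":[-3,0,0],"roll":0},
    {"translation":[-3,0,0],"roll":0},
    {"translation":[-3,0,0],"roll":0},
    {"translation":[-3,0,0],"roll":0},
    {"translation":[-3,0,0],"roll":0},
    {"translation":[-1,0,0],"roll":0},
    {"translation":[-1,0,0],"roll":0}
  ]
}}

```text
time: 8.05
tool_pos: [0.5678, -0.1352, 0.0232]
tool_rot: [3.142, -0.001, 1.513]
contact_force: [1.2, 5.5, 2.2]
opening: 0.0006
grip_force: 2.5
```

Request:
{"op": "step_arm", "data": {
  "commands": [
    {"translation":[-1,0,0],"roll":0},
    {"translation":[-1,0,0],"roll":0},
    {"translation":[-1,0,0],"roll":0},
    {"translation":[-1,0,0],"roll":0}
  ]
}}

```text
time: 8.38
tool_pos: [0.5676, -0.1391, 0.0233]
tool_rot: [3.142, -0.001, 1.513]
contact_force: [0.2, 5.9, 2.9]
opening: 0.0005
grip_force: 2.5
```

Request:
{"op": "step_arm", "data": {
  "commands": [
    {"translation":[-1,0,0],"roll":0},
    {"translation":[-1,0,0],"roll":0}
  ]
}}

```text
time: 8.55
tool_pos: [0.5675, -0.1392, 0.0233]
tool_rot: [-3.141, -0.004, 1.512]
contact_force: [2.2, 14.4, 3.8]
opening: -0.0002
grip_force: 7.9
```

Request:
{"op": "step_arm", "data": {
  "commands": [
    {"translation":[-1,0,0],"roll":0},
    {"translation":[-1,0,0],"roll":0}
  ]
}}

```text
time: 8.72
tool_pos: [0.5675, -0.1392, 0.0233]
tool_rot: [-3.141, -0.006, 1.512]
contact_force: [3.6, 22.5, 5.8]
opening: 0.0004
grip_force: 11.6
```

It stopped firmly on the cheek edges: 22 N with no further travel. Now back off, rise, and move over behind the pin head.

Request:
{"op": "step_arm", "data": {
  "commands": [
    {"translation":[5,0,0],"roll":0},
    {"translation":[10,0,0],"roll":0},
    {"translation":[0,0,-25],"roll":0},
    {"translation":[0,0,-25],"roll":0},
    {"translation":[0,0,-25],"roll":0},
    {"translation":[0,0,-10],"roll":0},
    {"translation":[-10,-29,0],"roll":0},
    {"translation":[-10,-29,0],"roll":0},
    {"translation":[-10,-29,0],"roll":0},
    {"translation":[-10,-29,0],"roll":0},
    {"translation":[-7,-29,0],"roll":0},
    {"translation":[0,0,0],"roll":0},
    {"translation":[0,0,0],"roll":0}
  ]
}}

```text
time: 9.8
tool_pos: [0.4196, -0.1675, 0.108]
tool_rot: [-3.141, 0.0, 1.511]
contact_force: [0.5, 0.6, 0.1]
opening: 0.0007
grip_force: 0.0
```

Run:
```python
from h import *
import cv2
s=observe();print(s['tool_pos'],s['contact_force'])
d=s['tool_pos'][:2]-[.5652,-.1751];y=-.0581;print('jig',d[0]*np.cos(y)+d[1]*np.sin(y),-d[0]*np.sin(y)+d[1]*np.cos(y))
im=read_camera('top')[:,:,::-1];im2=read_camera('scene')[:,:,::-1]
a=cv2.resize(im[185:295,265:405],(500,393),interpolation=cv2.INTER_CUBIC)
b=cv2.resize(im2[165:255,250:350],(300,270),interpolation=cv2.INTER_CUBIC)
b=np.vstack([b,np.zeros((123,300,3),np.uint8)])
cv2.imwrite('pics/c6.png',np.hstack([a,b]))
```

```text
[ 0.4195766  -0.16753174  0.10795359] [0.47519765 0.58008769 0.08309599]
jig -0.14581715218808838 -0.000900469538130921
```

View pics/c6.png

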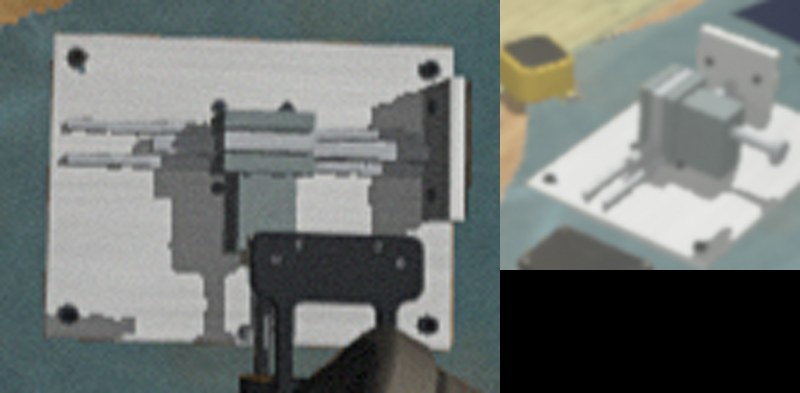

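The top view shows the tongue flush with both cheeks (columns 225-315) and the pin still out. I'll descend behind the head.

Request:
{"op": "step_arm", "data": {
  "commands": [
    {"translation":[1,0,25],"roll":0},
    {"translation":[0,0,25],"roll":0},
    {"translation":[0,0,25],"roll":0},
    {"translation":[0,0,15],"roll":0},
    {"translation":[0,0,6],"roll":0},
    {"translation":[0,0,4],"roll":0},
    {"translation":[0,0,0],"roll":0}
  ]
}}

```text
time: 10.48
tool_pos: [0.4213, -0.1661, 0.0077]
tool_rot: [-3.141, -0.0, 1.513]
contact_force: [0.3, 1.0, -0.5]
opening: 0.0003
grip_force: 0.0
```

Request:
{"op": "step_arm", "data": {
  "commands": [
    {"translation":[0,4,0],"roll":0},
    {"translation":[0,4,0],"roll":0},
    {"translation":[0,4,0],"roll":0},
    {"translation":[0,4,0],"roll":0},
    {"translation":[0,4,0],"roll":0},
    {"translation":[0,4,0],"roll":0},
    {"translation":[0,4,0],"roll":0}
  ]
}}

```text
time: 11.07
tool_pos: [0.447, -0.1672, 0.008]
tool_rot: [-3.137, -0.001, 1.513]
contact_force: [-13.4, -0.3, 9.9]
opening: 0.0007
grip_force: 8.5
```

Run:
```python
from cell import *
import cv2,numpy as np
a=cv2.imread('pics/scene0.png').astype(float);b=read_camera('scene')[:,:,::-1].astype(float)
s=observe();t=s['tool_pos'];print(t,s['contact_force'],s['torque'])
k=get_calibration('scene');K=k['camera_matrix'];T=np.linalg.inv(k['world_from_camera'])
def P(w):
    p=T[:3,:3]@w+T[:3,3];q=K@np.array([p[0],-p[1],-p[2]]);return (q[:2]/q[2]).round(1)
y=-.0581;R=np.array([[np.cos(y),-np.sin(y),0],[np.sin(y),np.cos(y),0],[0,0,1]]);o=np.array([.5652,-.1751,0])
J=lambda *p:P(o+R@np.array(p))
print('tcp',P(t),'+34',P(t+[0,0,.034]),'head back top/bot',J(-.107,0,.064),J(-.107,0,.04),'plate edge',J(-.115,0,.01))
m=np.abs(b-a*1.05).max(2)
print([ (c) for c in range(318,362,10)])
for r in range(190,240): print(r,''.join('#' if x>22 else '+' if x>12 else '.' for x in m[r,318:368]))
for c in('top','scene'): print([(np.round(d['at'],4),d['confidence']) for d in (read_camera(c) is not None and search_frame(c,'pin'))])
```

```text
[ 0.44729244 -0.16726561  0.00810087] [-7.36083998 -0.09861097  7.83329882] [-0.03918312  1.11818686 -0.05982701]
tcp [344.7 230.7] +34 [346.  219.5] head back top/bot [343.1 210.3] [342.2 218.4] plate edge [343.9 229.5]
[318, 328, 338, 348, 358]
190 .......+##########################################
191 ........++########################################
192 .......+++++######################################
193 .......++++.######################################
194 ...+++.+++..######################################
195 ...+###.+...+#####################################
196 ....+#.+..#+.##################################+.+
197 .....++#.+#+.+++############################+.....
198 ....####+.+.....+###########################......
199 ..+#####........+###########################+.....
200 .#######........#############################+....
201 #########+......###############################++.
202 ##########+.....######################++##########
203 .+########......########################+.+#######
204 ....+####......+######################++.....+####
205 ......++.......+########
[... 1244 characters left out ...]
...............................................
229 .....####..........+##............................
230 ...+########+.....+###+++.........................
231 ##############+....+##.##+........................
232 #################+....+##.........................
233 ########+++########...............................
234 ##########+++######+..............................
235 ############+######+..............................
236 ####+##############+..............................
237 ##+...+############...............................
238 +........+########+...............................
239 ...........######.................................
[]
[(array([ 0.4766, -0.1606,  0.0502]), 0.43)]
```

Request:
{"op": "step_arm", "data": {
  "commands": [
    {"translation":[0,2,0],"roll":0},
    {"translation":[0,2,0],"roll":0}
  ]
}}

```text
time: 11.48
tool_pos: [0.4477, -0.1665, 0.0078]
tool_rot: [-3.131, -0.003, 1.514]
contact_force: [-24.0, 0.2, 16.9]
opening: 0.0005
grip_force: 14.2
```

It is jammed. The chamfered finger back slopes against the head and presses it down. I'll back off, turn a quarter so the flat 38 mm side face pushes, and go a little lower.

Request:
{"op": "step_arm", "data": {
  "commands": [
    {"translation":[0,-12,0],"roll":0},
    {"translation":[0,-16,0],"roll":0},
    {"translation":[-1,0,0],"roll":0.121},
    {"translation":[0,0,0],"roll":0.121},
    {"translation":[0,0,0],"roll":0.121},
    {"translation":[0,0,0],"roll":0.121},
    {"translation":[0,0,0],"roll":0.121},
    {"translation":[0,0,0],"roll":0.121},
    {"translation":[0,0,0],"roll":0.121},
    {"translation":[0,0,0],"roll":0.121},
    {"translation":[0,0,0],"roll":0.121},
    {"translation":[0,0,0],"roll":0.121},
    {"translation":[0,0,0],"roll":0.121},
    {"translation":[0,0,0],"roll":0.121},
    {"translation":[0,0,0],"roll":0.119},
    {"translation":[0,0,4],"roll":0},
    {"translation":[0,0,4],"roll":0},
    {"translation":[0,0,0],"roll":0}
  ]
}}

```text
time: 12.98
tool_pos: [0.4243, -0.1672, -0.0007]
tool_rot: [-3.141, 0.001, -0.055]
contact_force: [-0.9, 0.3, 0.0]
opening: 0.0002
grip_force: 0.0
```

Request:
{"op": "step_arm", "data": {
  "commands": [
    {"translation":[4,0,0],"roll":0},
    {"translation":[4,0,0],"roll":0},
    {"translation":[4,0,0],"roll":0},
    {"translation":[4,0,0],"roll":0},
    {"translation":[4,0,0],"roll":0},
    {"translation":[4,0,0],"roll":0},
    {"translation":[2,0,0],"roll":0}
  ]
}}

```text
time: 13.57
tool_pos: [0.4514, -0.1691, 0.0002]
tool_rot: [3.141, -0.001, -0.058]
contact_force: [0.6, -1.2, 0.3]
opening: 0.0007
grip_force: 0.0
```

Request:
{"op": "step_arm", "data": {
  "commands": [
    {"translation":[2,0,0],"roll":0},
    {"translation":[2,0,0],"roll":0},
    {"translation":[2,0,0],"roll":0},
    {"translation":[2,0,0],"roll":0},
    {"translation":[2,0,0],"roll":0}
  ]
}}

```text
time: 13.98
tool_pos: [0.4607, -0.1695, 0.0001]
tool_rot: [3.142, 0.0, -0.058]
contact_force: [-0.3, -0.8, 0.2]
opening: 0.0006
grip_force: 0.2
```

Request:
{"op": "step_arm", "data": {
  "commands": [
    {"translation":[2,0,0],"roll":0},
    {"translation":[2,0,0],"roll":0},
    {"translation":[2,0,0],"roll":0},
    {"translation":[2,0,0],"roll":0},
    {"translation":[2,0,0],"roll":0},
    {"translation":[2,0,0],"roll":0},
    {"translation":[2,0,0],"roll":0},
    {"translation":[2,0,0],"roll":0},
    {"translation":[2,0,0],"roll":0}
  ]
}}

```text
time: 14.73
tool_pos: [0.4788, -0.1706, 0.0001]
tool_rot: [3.142, -0.0, -0.058]
contact_force: [0.3, 0.6, -0.7]
opening: 0.0004
grip_force: 0.2
```

Request:
{"op": "step_arm", "data": {
  "commands": [
    {"translation":[1,0,0],"roll":0},
    {"translation":[1,0,0],"roll":0},
    {"translation":[1,0,0],"roll":0},
    {"translation":[1,0,0],"roll":0}
  ]
}}

```text
time: 15.07
tool_pos: [0.4826, -0.1708, 0.0001]
tool_rot: [3.142, 0.0, -0.058]
contact_force: [-0.5, -0.2, 0.2]
opening: 0.0002
grip_force: 0.2
```

Request:
{"op": "step_arm", "data": {
  "commands": [
    {"translation":[1,0,0],"roll":0},
    {"translation":[1,0,0],"roll":0},
    {"translation":[1,0,0],"roll":0}
  ]
}}

```text
time: 15.32
tool_pos: [0.4837, -0.1708, -0.0]
tool_rot: [-3.141, 0.004, -0.058]
contact_force: [-10.8, -2.6, 7.9]
opening: 0.0004
grip_force: 5.2
```

It stopped at jig x -0.0816, which matches home. Now a slight extra press, then back off and look.

Request:
{"op": "step_arm", "data": {
  "commands": [
    {"translation":[1,0,0],"roll":0},
    {"translation":[1,0,0],"roll":0},
    {"translation":[0,0,0],"roll":0},
    {"translation":[-5,0,0],"roll":0},
    {"translation":[-10,0,0],"roll":0},
    {"translation":[-20,0,0],"roll":0},
    {"translation":[-20,0,0],"roll":0},
    {"translation":[0,0,-25],"roll":0},
    {"translation":[0,0,-25],"roll":0},
    {"translation":[0,0,-25],"roll":0},
    {"translation":[0,0,-25],"roll":0},
    {"translation":[0,-35,0],"roll":0},
    {"translation":[0,-35,0],"roll":0},
    {"translation":[0,-35,0],"roll":0},
    {"translation":[0,-35,0],"roll":0},
    {"translation":[0,-35,0],"roll":0},
    {"translation":[0,0,0],"roll":0}
  ]
}}

```text
time: 16.73
tool_pos: [0.4427, 0.0119, 0.1003]
tool_rot: [-3.14, -0.001, -0.054]
contact_force: [-1.0, -0.5, 0.5]
opening: 0.0006
grip_force: 0.0
```

Run:
```python
from h import *
import cv2
s=observe();print(s['time'],s['tool_pos'],s['contact_force'])
im=read_camera('top')[:,:,::-1];im2=read_camera('scene')[:,:,::-1]
a=cv2.resize(im[185:295,265:405],(500,393),interpolation=cv2.INTER_CUBIC)
b=cv2.resize(im2[165:255,250:350],(300,270),interpolation=cv2.INTER_CUBIC)
b=np.vstack([b,np.zeros((123,300,3),np.uint8)])
cv2.imwrite('pics/c7.png',np.hstack([a,b]))
```

```text
16.7333 [0.44267736 0.01187162 0.10029229] [-1.01428618 -0.5269309   0.54811491]
```

View pics/c7.png

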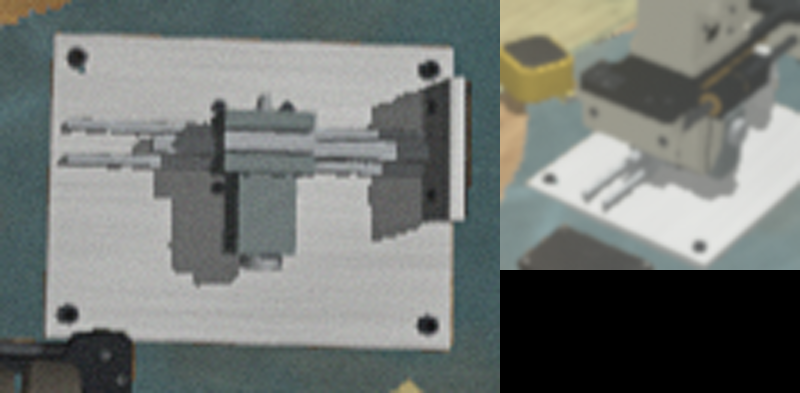

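The pin head sits against the guide block at (261,262), its tip shows beyond the far cheek at (264,101), and the tongue is flush. I'll hand in.

```bash
python3 -c "
from cell import *
print(hand_in())"
```

```text
the job is handed in; nothing more can be done
None
```

The slide is lined up flush with the cheeks and the pin is pushed home, with its head against the guide block; I handed the job in at about 17 s, the result was not reported back, and I moved no bystander that I know of.

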